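# Set out thread and wax for book sewing

### The arm

A 6-joint arm with a two-finger parallel gripper is mounted at the origin on the work surface; the furniture and walls round the work are solid. World frame = base frame: x ahead of the robot, y to its left, z up, the work surface at z = 0. Lengths are in mm, angles in rad, forces in N, time in s.
With the tool pointing down it reaches from about 300 to 775 mm from the base axis. Payload 14.6 kg.
Tool frame: the origin (TCP) lies midway between the tips of the shut fingers; the grasp point (between the pads) lies 19 mm behind it (manip.hold_point_z is the distance from the TCP to the grasp point, in mm); z points along the fingers, y is the direction in which the jaws open and shut (so a half turn about z gives the same grasp; the last joint's range is limited). The gripper opens to 94 mm and grips with 3 to 60 N. Pads are 16 mm wide; open, the fingers measure 119 mm over their backs; the gripper's body (75 mm by 177 mm) begins 78 mm behind the grasp point.
Start: joints at [-1.359, 0.3, 1.521, -0, 1.321, -0.067], TCP at [151.354, -528.754, 205.446] pointing down, gripper open.
Joint ranges: [-3.03, 3.03], [-0.79, 2.21], [0.23, 2.52], [-1.04, 4.18], [0, 3.07], [-2.55, 2.55]. Speed limits (rad/s): [2.22, 2.22, 2.57, 3.14, 3.14, 3.14].

### API

Orientations are given as [roll, pitch, yaw] about the fixed x, y, z axes, in that order (R = Rz(yaw) Ry(pitch) Rx(roll)).
In Python, from cell import manip gives the robot as it stands.
- The arm moves only by the shell command python3 -m crank 'ROWS' [OPENING] [FORCE]. ROWS is JSON, a list of rows, each an object with "offset": the shift along the world's x, y, z in m, a list of three; "spin": the turn about the world's z in degrees. In form: [{"offset": [dx, dy, dz], "spin": spin}, ...]. A call has exactly 8 rows; each row is the pose to reach, as a shift and turn from the pose measured when the call began; what a row does not reach only later rows make up. A row lasts 1/12 s, in which the tool goes at most 41.7 mm and 7.16 degrees, less where a joint would pass 70% of its speed; a pose out of reach is approached as far as the arm can. A call with a gripper value outside its range is refused whole. OPENING is the opening, from 0 (shut) to 1 (fully open), set as the call begins (- or left out, the last holds). The fingers move at their own pace and stop on an object; FORCE is the grip in N (left out, the last holds). Time passes only in rows, so rows that repeat a pose let the fingers close, or fill a call up. It gives the time, the measured TCP pose, the force and the opening at its end, in the units of the state.
- manip.read_state(): the state, without advancing time (a new reading comes with each control period).
- manip.camera(name): name is "scene" or "top" or "wrist"; returns a dict with "pixels" (400x640x3 uint8, red, green, blue), "fx", "fy", "cx", "cy" (pixels), "k1" (the pictures are not rectified: a ray, as slopes to the right and down, at radius r is drawn at 1 + k1 r^2 times it, then the intrinsics apply), "extrinsics" (4x4, takes a point from world to camera coordinates); the wrist camera has in their place "hand_eye" (4x4, takes a point from camera to tool coordinates, whose origin is the TCP and whose axes are the flange's). Camera axes: x right, y down, z forward; pixel columns grow to the right and rows downward; lengths in mm; the calibration is good to about 2 mm. A picture is of the moment at which its call begins: read the wrist's pose just before it. There is no depth.
- manip.sign_off(): hands the job in, once; it reports no verdict.
Trained networks look in a picture, given as the dict that the camera call returned (one of the last four; its "shot" number tells which), for a name from the list of things; names that differ only in an ending like _2 or _b are one class to them, and where a whole thing is asked for, a point or a joint stands for the part that bears it (a point fixed in the world has none). Each returns a list of dicts, best first, with "conf" (0 to 1); they miss things now and then, are a little off and sometimes report something else, mostly with a low value. They report only what shows in the picture. A call takes as long as a camera call. They do not tell look-alikes from the thing itself.
- manip.search_frame(picture, name): "location" ([x, y, z] in mm, in world coordinates, good to about 4 mm: the middle of the surface that is visible of it).
- manip.masks_of(picture, name): "mask" (400x640 bool, what is visible of it).
The state is a dict: "clock": time; "joints": joint angles; "qd": joint speeds; "effort": joint torques, N m; "eef_pos": TCP position; "eef_rot": TCP orientation; "wrist_force": force on the tool from outside, world axes, zero at the start; "moment": the same for the moment, N m; "finger_gap": finger opening in mm.
Only numpy, scipy, OpenCV 4.12 (cv2) and the standard library are available. Lean on these libraries where they do the work, as an engineer would, in place of code of your own. Each camera call takes 0.05 s, during which the arm holds its last target. There are 200 camera calls.

### The job

Get the sewing station ready: stand the three thread spools upright in the wells of the dark wooden rack, the red one beside the green needle tin, the white one beside the linen tape roll and the blue one between them, and lay the beeswax flat on the middle of the needle tin's lid. Leave the glue bottle, the brass weight and the binder clip where they are.

Things in the scene. Friction and masses are not known exactly. Their poses are not given: they have to be found in the camera images.
- red_spool_center (a point): Wooden thread spool wound with dark red thread, with a round dark red paper label on its top end, standing upright; 41 mm across the flanges, 50 mm high. This point is its centre, 25 mm above its underside; z is its axis.
- white_spool_center (a point): Wooden thread spool wound with off-white thread, with a round off-white paper label on its top end, standing upright; 41 mm across the flanges, 50 mm high. This point is its centre, 25 mm above its underside; z is its axis.
- blue_spool_center (a point): Wooden thread spool wound with dark blue thread, with a round dark blue paper label on its top end, standing upright; 41 mm across the flanges, 50 mm high. This point is its centre, 25 mm above its underside; z is its axis.
- wax_center (a point): Amber-yellow block of beeswax, 36 (x) x 52 (y) x 19 (z) mm, lying flat. This point is its centre, 9.5 mm above its underside; y is its long axis.
- rack: Dark wooden thread rack, a strip 74 (x) x 236 (y) x 14 (z) mm, fixed to the bench; its place and yaw vary. A tall cast-iron press (solid) stands about 0.1 m behind it: carry things straight across in front of the press, not in a wide swing. Origin: centre of its underside; y runs along the row. Three round wells in its top, 54 mm wide and 5 mm deep (grey felt floor 9 mm above the bench), centred at x = 0 and y = -75, 0 and +75 mm in its frame.
- needle_tin: Flat dark green needle tin, 63 (x) x 94 (y) x 21 (z) mm, closed, fixed to the bench past one end of the rack, 185 mm from the rack's centre; which end varies. Origin: centre of its underside; the flat lid is 21 mm above it; its axes are parallel to the rack's.
- linen_tape: Roll of white linen tape lying flat, 66 mm across, 30 mm high, fixed past the other end of the rack, 185 mm from the rack's centre. Origin: centre of its underside.
- glue_bottle: White glue bottle with an orange nozzle, 60 mm across, 189 mm high, standing loose to the left of the work; not to be disturbed. Origin: centre of its underside.
- brass_weight: Brass weight with a knob, 40 x 60 x 60 mm, standing loose to the left of the work; not to be disturbed. Origin: centre of its underside.
- binder_clip: Black fold-back binder clip, 54 x 32 x 35 mm, loose to the left of the work; not to be disturbed. Origin: centre of its underside.
Mind the look-alikes: they are no part of the job. What is shaped like the part that bears red_spool_center but pink is not meant.

How it is judged (in metres and radians):
At the end, for the whole second after the job is handed in: Released and at rest: spools upright on the well floors, within 10 mm of the well centres along the rack's axes: red at the needle tin's end, white at the tape's end, blue in the middle; beeswax flat on the tin's lid, within 15 mm of its centre along the tin's axes (x of blue_spool_center in the frame of rack between -0.01 and 0.01 m and y of blue_spool_center in the frame of rack between -0.01 and 0.01 m and height (world z) of blue_spool_center between 0.029 and 0.0375 m and angle between each of blue_spool_center, wax_center's own z axis and vertical below 0.12 rad and ((y of needle_tin in the frame of rack above 0 m and x of red_spool_center in the frame of rack between -0.01 and 0.01 m and y of red_spool_center in the frame of rack between 0.065 and 0.085 m and height (world z) of red_spool_center between 0.029 and 0.0375 m and angle between each of red_spool_center, white_spool_center's own z axis and vertical below 0.12 rad and x of white_spool_center in the frame of rack between -0.01 and 0.01 m and y of white_spool_center in the frame of rack between -0.085 and -0.065 m and height (world z) of white_spool_center between 0.029 and 0.0375 m) or (y of needle_tin in the frame of rack below 0 m and x of red_spool_center in the frame of rack between -0.01 and 0.01 m and y of red_spool_center in the frame of rack between -0.085 and -0.065 m and height (world z) of red_spool_center between 0.029 and 0.0375 m and angle between each of red_spool_center, white_spool_center's own z axis and vertical below 0.12 rad and x of white_spool_center in the frame of rack between -0.01 and 0.01 m and y of white_spool_center in the frame of rack between 0.065 and 0.085 m and height (world z) of white_spool_center between 0.029 and 0.0375 m)) and x of wax_center in the frame of needle_tin between -0.015 and 0.015 m and y of wax_center in the frame of needle_tin between -0.015 and 0.015 m and height (world z) of wax_center between 0.0265 and 0.0345 m and linear speed of each of red_spool, white_spool, blue_spool, wax below 0.01 m/s); the robot touches nothing.
It fails at once if the glue bottle is displaced by more than 20 mm (distance of glue_bottle from where it was at the start of the episode above 0.02 m).
It fails at once if the brass weight is displaced by more than 20 mm (distance of brass_weight from where it was at the start of the episode above 0.02 m).
It fails at once if the binder clip is displaced by more than 20 mm (distance of binder_clip from where it was at the start of the episode above 0.02 m).
It also fails if it takes over 96 s, if anything falls off the work surface, if the arm or the gripper's body presses on something with over 40 N, if the wrist force passes 120 N, or if a joint passes its speed limit or range.

## Working session

There is one attempt and no reset: what is moved stays moved. The work goes in short steps, Python scripts to look and compute and a shell command to move; the robot and the scene stay as the last step left them, time stands still between calls to the robot, and variables do not carry over. Pictures are saved under pics/ and viewed, about 12 in all and at most 16, crops included, and the job is handed in when it is done.

```bash
mkdir -p pics; ls
cat > h.py <<'E'
import cv2, numpy as np
from cell import manip
NAMES=["red_spool_center","white_spool_center","blue_spool_center","wax_center","rack","needle_tin","linen_tape","glue_bottle","brass_weight","binder_clip"]
def save(p,n): cv2.imwrite(f"pics/{n}.png",cv2.cvtColor(p["pixels"],cv2.COLOR_RGB2BGR))
def ray(p,u,v,E=None):
    "world origin, direction of pixel; E: world->cam"
    E=p["extrinsics"] if E is None else E
    E=np.array(E); xd=np.array([(u-p["cx"])/p["fx"],(v-p["cy"])/p["fy"]]); x=xd.copy()
    for _ in range(20): x=xd/(1+p["k1"]*(x@x))
    R=E[:3,:3]; return -R.T@E[:3,3], R.T@np.array([x[0],x[1],1])
def atz(p,u,v,z,E=None):
    o,d=ray(p,u,v,E); return o+d*(z-o[2])/d[2]
E
python3 - <<'E'
from h import *
for c in ("top","scene"):
    p=manip.camera(c); save(p,c+"0"); 
    print(c,p["fx"],p["k1"],np.round(p["extrinsics"],2).tolist())
    for n in NAMES:
        for d in manip.search_frame(p,n): print(n,np.round(d["location"]),round(d["conf"],2))
s=manip.read_state();print(s)
E
```

```text
pics
top 394.9692835978861 -0.02507684315818659 [[0.03, -1.0, -0.0, 85.56], [-0.97, -0.03, -0.23, 546.89], [0.23, 0.01, -0.97, 1065.98], [0.0, 0.0, 0.0, 1.0]]
red_spool_center [ 515. -281.   47.] 0.76
red_spool_center [ 422. -161.   48.] 0.74
red_spool_center [403.  12.  51.] 0.71
red_spool_center [ 522. -202.   49.] 0.62
white_spool_center [504. 454. 124.] 0.58
white_spool_center [431. -62.  49.] 0.5
blue_spool_center [ 427. -160.   49.] 0.5
wax_center [421. 338.  20.] 0.59
rack [547.  -3.  12.] 0.92
needle_tin [482. 167.  21.] 0.84
needle_tin [ 612. -174.   28.] 0.5
linen_tape [ 615. -175.   30.] 0.54
glue_bottle [505. 456. 119.] 0.72
brass_weight [568. 355.  34.] 0.64
binder_clip [547. 251.  13.] 0.59
scene 386.7837803098351 -0.013020760160815402 [[-0.65, -0.76, -0.0, 403.93], [-0.58, 0.5, -0.64, 297.97], [0.49, -0.42, -0.77, 990.59], [0.0, 0.0, 0.0, 1.0]]
red_spool_center [ 517. -200.   35.] 0.72
red_spool_center [398.  20.  49.] 0.65
red_spool_center [ 510. -282.   39.] 0.54
white_spool_center [424. -62.  47.] 0.69
blue_spool_center [ 418. -160.   40.] 0.59
wax_center [417. 344.
[... 175 characters left out ...]
0.23
brass_weight [568. 364.  32.] 0.64
{'clock': 1.1, 'joints': array([-1.35859443e+00,  2.99877763e-01,  1.52102378e+00,  4.51139437e-05,
        1.32071502e+00, -6.65684286e-02]), 'qd': array([ 0.00123129,  0.00142054, -0.00020222,  0.00125731,  0.00048209,
        0.00026009]), 'effort': array([-1.01052257e-03, -5.31669867e+01, -3.52918017e+01,  7.08290585e-02,
        2.12909753e-02, -4.01295483e-05]), 'eef_pos': array([ 151.36598841, -528.73752647,  205.44771624]), 'eef_rot': array([-3.14157171e+00, -4.52036116e-05,  2.78759155e-01]), 'wrist_force': array([ 0.80584025, -0.55741202, -1.44301334]), 'moment': array([-0.0276207 , -0.03500185,  0.02290648]), 'finger_gap': 94.08151561035157}
```

```bash
python3 -c "
import cv2
a=cv2.imread('pics/top0.png');cv2.imwrite('pics/top0c.png',cv2.resize(a[120:390,100:500],None,fx=2,fy=2,interpolation=2))"
```

```text
(no output)
```

View pics/top0.png

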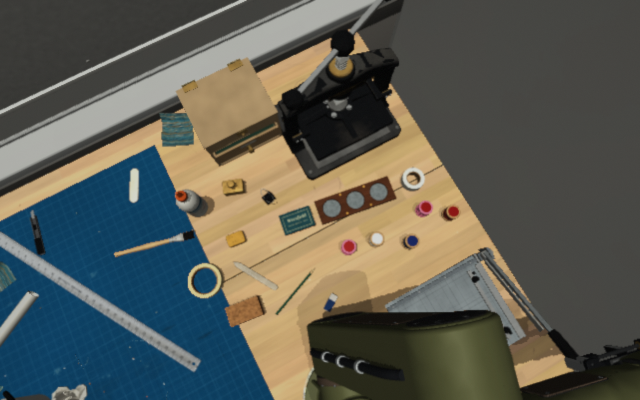

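View pics/top0c.png

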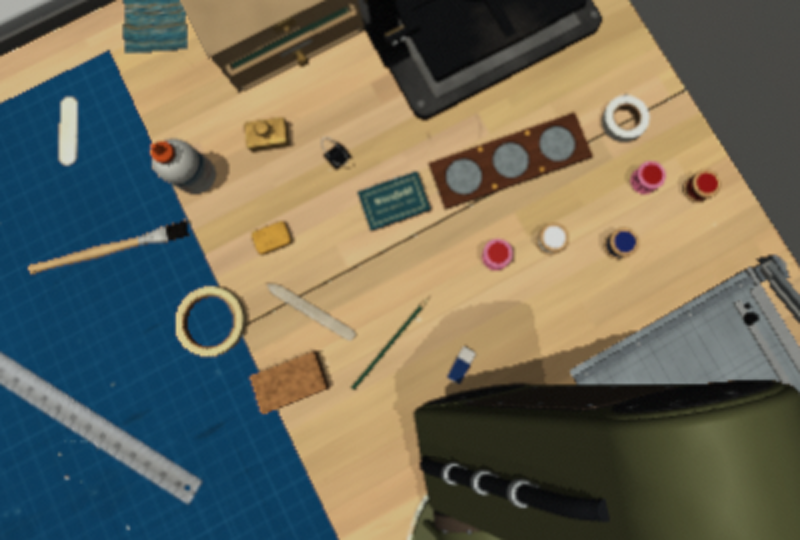

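```bash
cat > m.py <<'E'
from h import *
p=manip.camera("top"); img=p["pixels"]; save(p,"top1")
hsv=cv2.cvtColor(img,cv2.COLOR_RGB2HSV)
for (u,v) in [(348,247),(425,208),(453,212)]: print((u,v),hsv[v-1,u].tolist(),img[v+5,u].tolist(),atz(p,u,v,50).round())
for n in ["rack","needle_tin","linen_tape","wax_center","white_spool_center","blue_spool_center","red_spool_center"]:
    for d in manip.masks_of(p,n):
        m=d["mask"].astype(np.uint8); (cx,cy),wh,a=cv2.minAreaRect(cv2.findNonZero(m))
        z=dict(rack=14,needle_tin=21,linen_tape=30,wax_center=19).get(n,40)
        b=[atz(p,*q,z)[:2].round(1).tolist() for q in cv2.boxPoints(((cx,cy),wh,a))]
        print(n,round(d["conf"],2),(round(cx),round(cy)),int(m.sum()),atz(p,cx,cy,z).round(1)[:2],b if z<40 else "")
# wells: grey felt
g=((hsv[...,1]<60)&(hsv[...,2]>70)).astype(np.uint8); g[:, :310]=0; g[:,395:]=0; g[:178]=0; g[222:]=0
n,l,s,c=cv2.connectedComponentsWithStats(g)
for i in range(1,n):
    if s[i,4]>60: print("well",s[i,4],c[i].round(1),atz(p,*c[i],9).round(1))
cv2.imwrite("pics/cand.png",cv2.cvtColor(cv2.resize(img[190:265,330:470],None,fx=5.5,fy=5.5,interpolation=2),cv2.COLOR_RGB2BGR))
E
python3 m.py
```

```text
(348, 247) [1, 202, 159] [185, 100, 120] [403.  16.  50.]
(425, 208) [1, 217, 141] [183, 104, 126] [ 521. -205.   50.]
(453, 212) [1, 220, 137] [170, 120, 76] [ 512. -285.   50.]
rack 0.94 (354, 200) 1934 [546.5  -3.5] [[538.9, 119.3], [627.4, -102.0], [554.1, -126.7], [468.0, 92.0]]
needle_tin 0.69 (296, 220) 693 [480.  168.3] [[492.0, 225.9], [529.2, 135.5], [468.1, 111.0], [431.8, 200.5]]
linen_tape 0.73 (411, 180) 396 [ 610. -172.] [[591.6, -125.5], [658.8, -158.5], [628.5, -219.0], [562.2, -185.4]]
wax_center 0.77 (236, 238) 252 [422.6 341.4] [[429.9, 375.4], [451.4, 323.9], [415.2, 307.6], [394.0, 358.7]]
white_spool_center 0.69 (376, 239) 189 [428.7 -63.1] 
blue_spool_center 0.46 (410, 241) 195 [ 424.9 -161.3] 
red_spool_center 0.71 (451, 213) 207 [ 510.  -281.6] 
red_spool_center 0.67 (423, 209) 214 [ 521.6 -201.7] 
red_spool_center 0.5 (348, 247) 167 [403.7  15. ] 
well 246 [378.2 191.4] [577.2 -76.    9. ]
well 248 [354.9 199.6] [549.6  -5.9   9. ]
well 255 [331.5 207.8] [522.6  63.8   9. ]
```

View pics/cand.png

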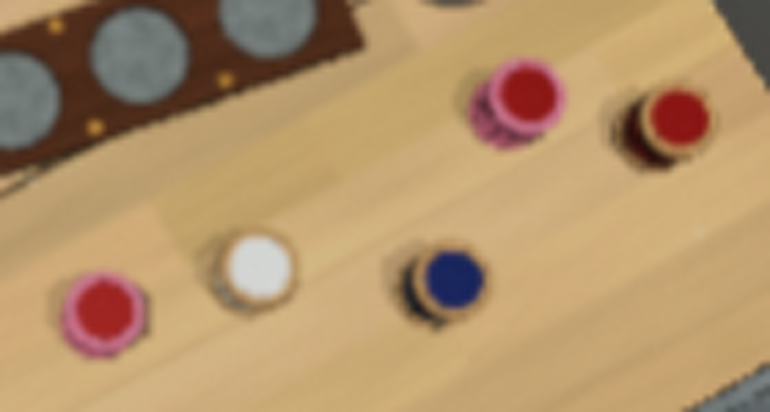

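The red spool is the one at pixel (453,212): it has wooden flanges and dark red thread. The spools at (348,247) and (425,208) have pink flanges and thread, so they are the decoys. White is at (376,239) and blue at (411,241). The tin is at the rack's +y end and the rack yaw is about 21°. I'll move above red and look with the wrist camera.

```bash
python3 -m crank '[{"offset":[0.03,0.0225,0.005],"spin":1},{"offset":[0.06,0.045,0.01],"spin":2},{"offset":[0.09,0.0675,0.015],"spin":3},{"offset":[0.12,0.09,0.02],"spin":4},{"offset":[0.15,0.1125,0.025],"spin":5},{"offset":[0.18,0.135,0.03],"spin":5.3},{"offset":[0.21,0.1575,0.035],"spin":5.3},{"offset":[0.24,0.18,0.04],"spin":5.3}]' 0.65 25
python3 -m crank '[{"offset":[0.03,0.025,0],"spin":0},{"offset":[0.06,0.045,0],"spin":0},{"offset":[0.09,0.065,0],"spin":0},{"offset":[0.09,0.075,0],"spin":0},{"offset":[0.09,0.075,0],"spin":0},{"offset":[0.09,0.075,0],"spin":0},{"offset":[0.09,0.075,0],"spin":0},{"offset":[0.09,0.075,0],"spin":0}]'
cat > w.py <<'E'
from h import *
import sys
from scipy.spatial.transform import Rotation as Ro
def wrist(name=None):
    s=manip.read_state(); p=manip.camera("wrist")
    T=np.eye(4); T[:3,:3]=Ro.from_euler("xyz",s["eef_rot"]).as_matrix(); T[:3,3]=s["eef_pos"]
    E=np.linalg.inv(T@np.array(p["hand_eye"]))
    if name: save(p,name)
    return s,p,E
def show(s): print("tcp",s["eef_pos"].round(1),"yaw",np.degrees(s["eef_rot"][2]).round(1),"gap",s["finger_gap"].round(1),"F",s["wrist_force"].round(1),"t",round(s["clock"],2))
def blobs(p,E,z,lo,hi,rng=(100,4000),sel=None):
    "round label blobs by HSV range, projected at height z"
    hsv=cv2.cvtColor(p["pixels"],cv2.COLOR_RGB2HSV); m=cv2.inRange(hsv,lo,hi)
    if lo[0]==0 and hi[0]<20: m|=cv2.inRange(hsv,(172,lo[1],lo[2]),(180,hi[1],hi[2]))
    m=cv2.morphologyEx(m,cv2.MORPH_OPEN,np.ones((3,3)))
    n,l,st,c=cv2.connectedComponentsWithStats(m)
    for i in range(1,n):
        if rng[0]<st[i,4]<rng[1]: print("  px",c[i].round(),"n",st[i,4],"wh",st[i,2:4],"world",atz(p,*c[i],z,E)[:2].round(1))
E
python3 - <<'E'
from w import *
s,p,E=wrist("w1"); show(s); print(np.round(p["hand_eye"],2).tolist())
print("red");blobs(p,E,50,(0,170,60),(10,255,220))
print("blue");blobs(p,E,50,(105,120,40),(135,255,255))
E
```

```text
clock: 2.17
eef_pos: [392.6, -347.4, 245.9]
eef_rot: [3.141, -0.0, 0.371]
wrist_force: [-0.2, -0.2, 1.8]
finger_gap: 60.9
clock: 2.83
eef_pos: [481.8, -273.4, 246.1]
eef_rot: [3.141, -0.0, 0.37]
wrist_force: [0.2, -0.4, -1.0]
finger_gap: 61.1Traceback (most recent call last):
  File "<stdin>", line 2, in <module>
  File "w.py", line 10, in show
    def show(s): print("tcp",s["eef_pos"].round(1),"yaw",np.degrees(s["eef_rot"][2]).round(1),"gap",s["finger_gap"].round(1),"F",s["wrist_force"].round(1),"t",round(s["clock"],2))
                                                                                                    ^^^^^^^^^^^^^^^^^^^^^
AttributeError: 'float' object has no attribute 'round'
```

View pics/w1.png

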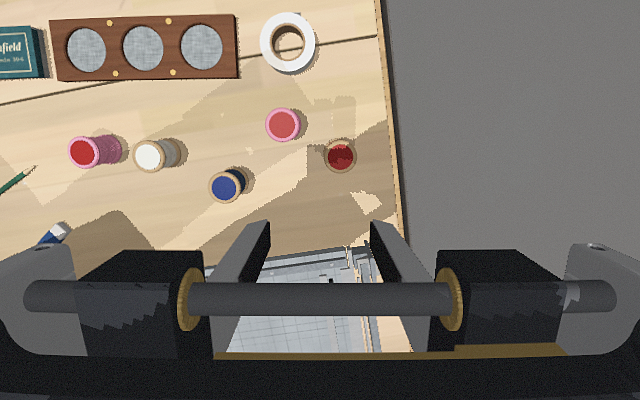

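The wrist view shows everything: red at (340,156), blue at (224,187), white at (150,156), the pink decoys at (283,125) and (85,152), and the wells at (87,50), (143,48) and (201,47). I'll measure them from this view.

```bash
sed -i 's/s\["finger_gap"\].round(1)/round(s["finger_gap"],1)/' w.py
cat > a.py <<'E'
from w import *
s,p,E=wrist(); show(s); print(np.round(p["hand_eye"],2).tolist())
print("red");blobs(p,E,50,(0,150,60),(10,255,255))
print("blue");blobs(p,E,50,(105,120,40),(130,255,255))
for n in ["white_spool_center","red_spool_center","blue_spool_center"]:
    for d in manip.search_frame(p,n): print(n,round(d["conf"],2),d["location"])
print("grey wells");blobs(p,E,9,(80,8,60),(125,80,230),(500,4000))
print("white");blobs(p,E,50,(0,0,170),(180,40,255),(300,2500))
E
python3 a.py
```

```text
tcp [ 481.9 -273.4  246.1] yaw 21.2 gap 61.1 F [0.4 0.2 0.6] t 2.88
[[0.0, -0.97, -0.23, 66.76], [1.0, 0.0, 0.0, -1.66], [-0.0, -0.23, 0.97, -179.92], [0.0, 0.0, 0.0, 1.0]]
red
  px [ 82. 152.] n 444 wh [23 24] world [405.1  14.1]
  px [340. 157.] n 484 wh [25 25] world [ 514.3 -286.5]
blue
  px [224. 188.] n 428 wh [24 23] world [ 426.1 -165.4]
  px [ 49. 239.] n 129 wh [18 10] world [274.4  35.4]
white_spool_center 0.73 [436.3, -74.9, 50.7]
white_spool_center 0.5 [549.3, -8.9, 12.8]
white_spool_center 0.41 [516.1, -284.1, 50.1]
red_spool_center 0.94 [527.6, -210.3, 47.6]
red_spool_center 0.88 [414.4, 3.8, 49.3]
red_spool_center 0.76 [516.3, -286.8, 49.3]
blue_spool_center 0.61 [431.2, -169.9, 45.8]
grey wells
  px [201.  47.] n 1371 wh [41 44] world [577.3 -75.3]
  px [143.  48.] n 1305 wh [39 43] world [549.9  -5.3]
  px [86. 50.] n 1229 wh [37 43] world [522.3  64.8]
  px [304. 268.] n 2070 wh [90 34] world [ 340.2 -302.7]
  px [115. 306.] n 2226 wh [93 39] world [172.3 -52. ]
  px [281. 334.] n 3424 wh [105  36] world [ 220.9 -308.6]
white
  px [287.  41.] n 1579 wh [56 60] world [ 614.3 -181.3]
  px [201.  41.] n 552 wh [39 29] world [579.8 -89.9]
  px [141.  46.] n 649 wh [38 41] world [551.  -26.4]
  px [85. 44.] n 446 wh [36 26] world [529.6  37.5]
  px [147. 157.] n 502 wh [25 26] world [429.8 -65.2]
  px [315. 276.] n 987 wh [98 32] world [ 355.7 -315.3]
```

```bash
python3 -m crank '[{"offset":[0.032,-0.0125,-0.03],"spin":0},{"offset":[0.032,-0.0125,-0.07],"spin":0},{"offset":[0.032,-0.0125,-0.11],"spin":0},{"offset":[0.032,-0.0125,-0.15],"spin":0},{"offset":[0.032,-0.0125,-0.185],"spin":0},{"offset":[0.032,-0.0125,-0.212],"spin":0},{"offset":[0.032,-0.0125,-0.228],"spin":0},{"offset":[0.032,-0.0125,-0.236],"spin":0}]'
python3 -m crank '[{"offset":[0,0,0],"spin":0},{"offset":[0,0,0],"spin":0},{"offset":[0,0,0],"spin":0},{"offset":[0,0,0],"spin":0},{"offset":[0,0,0],"spin":0},{"offset":[0,0,0],"spin":0},{"offset":[0,0,0],"spin":0},{"offset":[0,0,0],"spin":0}]' 0 25
```

```text
clock: 3.75
eef_pos: [513.2, -284.8, 7.3]
eef_rot: [-3.139, 0.002, 0.37]
wrist_force: [0.3, 0.3, 0.2]
finger_gap: 61.3
clock: 4.42
eef_pos: [513.8, -285.3, 8.7]
eef_rot: [-3.141, 0.001, 0.37]
wrist_force: [-1.0, 0.4, 6.2]
finger_gap: 40.5
```

```bash
python3 -m crank '[{"offset":[0,0,0.035],"spin":0},{"offset":[0,0,0.07],"spin":0},{"offset":[-0.004,0.02,0.09],"spin":0},{"offset":[-0.008,0.058,0.09],"spin":0},{"offset":[-0.012,0.096,0.09],"spin":0},{"offset":[-0.014,0.134,0.09],"spin":0},{"offset":[-0.014,0.172,0.09],"spin":0},{"offset":[-0.014,0.21,0.09],"spin":0}]'
python3 -m crank '[{"offset":[0,0.038,0],"spin":0},{"offset":[0.005,0.076,0],"spin":0},{"offset":[0.015,0.114,0],"spin":0},{"offset":[0.02,0.135,0],"spin":0},{"offset":[0.0225,0.14,0],"spin":0},{"offset":[0.0225,0.14,0],"spin":0},{"offset":[0.0225,0.14,0],"spin":0},{"offset":[0.0225,0.14,0],"spin":0}]'
```

```text
clock: 5.08
eef_pos: [499.5, -73.6, 99.4]
eef_rot: [-3.142, -0.0, 0.37]
wrist_force: [-0.0, -0.1, 0.1]
finger_gap: 40.5
clock: 5.75
eef_pos: [521.9, 65.2, 99.5]
eef_rot: [3.141, -0.0, 0.369]
wrist_force: [0.1, -0.1, -0.3]
finger_gap: 40.1
```

```bash
python3 -m crank '[{"offset":[0.0005,-0.0005,-0.03],"spin":0},{"offset":[0.0005,-0.0005,-0.055],"spin":0},{"offset":[0.0005,-0.0005,-0.068],"spin":0},{"offset":[0.0005,-0.0005,-0.074],"spin":0},{"offset":[0.0005,-0.0005,-0.078],"spin":0},{"offset":[0.0005,-0.0005,-0.08],"spin":0},{"offset":[0.0005,-0.0005,-0.08],"spin":0},{"offset":[0.0005,-0.0005,-0.08],"spin":0}]'
python3 -m crank '[{"offset":[0,0,0],"spin":0},{"offset":[0,0,0],"spin":0},{"offset":[0,0,0],"spin":0},{"offset":[0,0,0],"spin":0},{"offset":[0,0,0],"spin":0},{"offset":[0,0,0.02],"spin":0},{"offset":[0,0,0.05],"spin":0},{"offset":[0,0,0.09],"spin":0}]' 0.62
```

```text
clock: 6.42
eef_pos: [522.8, 64.5, 20.3]
eef_rot: [3.141, -0.001, 0.369]
wrist_force: [0.9, -0.7, -0.3]
finger_gap: 40.5
clock: 7.08
eef_pos: [521.4, 64.4, 109.4]
eef_rot: [-3.141, 0.003, 0.369]
wrist_force: [0.1, 0.7, -0.4]
finger_gap: 58.5
```

```bash
python3 -m crank '[{"offset":[-0.014,-0.035,0.02],"spin":0},{"offset":[-0.028,-0.07,0.03],"spin":0},{"offset":[-0.042,-0.105,0.03],"spin":0},{"offset":[-0.056,-0.14,0.03],"spin":0},{"offset":[-0.07,-0.175,0.03],"spin":0},{"offset":[-0.084,-0.21,0.03],"spin":0},{"offset":[-0.0955,-0.23,0.03],"spin":0},{"offset":[-0.0955,-0.23,0.03],"spin":0}]' 0.65
python3 - <<'E'
from w import *
s,p,E=wrist("w2"); show(s)
print("red");blobs(p,E,59,(0,150,60),(10,255,255))
print("blue");blobs(p,E,50,(105,120,40),(130,255,255))
print("white");blobs(p,E,50,(0,0,170),(180,40,255),(300,2500))
print("grey wells");blobs(p,E,9,(80,8,60),(125,80,230),(500,4000))
E
```

```text
clock: 7.75
eef_pos: [424.3, -168.5, 139.5]
eef_rot: [-3.141, 0.003, 0.365]
wrist_force: [0.4, 1.4, -0.4]
finger_gap: 61.0
tcp [ 424.3 -168.5  139.5] yaw 20.9 gap 61.0 F [ 0.4  1.4 -0.4] t 7.75
red
  px [407. 105.] n 1041 wh [36 37] world [ 524. -205.]
  px [119. 145.] n 910 wh [34 34] world [408.    9.1]
blue
  px [318. 195.] n 879 wh [34 33] world [ 426.4 -165.3]
white
  px [412.  16.] n 1213 wh [75 32] world [ 590.4 -182.9]
  px [213. 151.] n 1017 wh [35 37] world [430.1 -65.3]
  px [388. 336.] n 1019 wh [43 36] world [ 313.  -284.2]
  px [362. 336.] n 473 wh [20 33] world [ 304.1 -259. ]
  px [265. 340.] n 1268 wh [62 29] world [ 264.4 -168.6]
  px [331. 338.] n 1033 wh [46 30] world [ 290.7 -231.1]
  px [300. 340.] n 349 wh [19 23] world [ 276.8 -202.2]
grey wells
  px [204.  13.] n 1394 wh [56 32] world [540.2  -9. ]
  px [286.  12.] n 1334 wh [57 30] world [567.  -79.5]
```

View pics/w2.png

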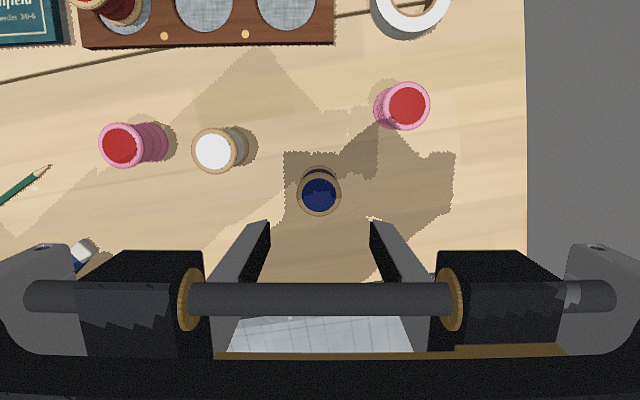

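Blue at (318,195) sits centred between the fingers, and the red spool stands in the well at (105,5). Next I'll descend and grip blue.

```bash
python3 -m crank '[{"offset":[0.002,0.003,-0.03],"spin":0},{"offset":[0.002,0.003,-0.065],"spin":0},{"offset":[0.002,0.003,-0.095],"spin":0},{"offset":[0.002,0.003,-0.115],"spin":0},{"offset":[0.002,0.003,-0.125],"spin":0},{"offset":[0.002,0.003,-0.13],"spin":0},{"offset":[0.002,0.003,-0.13],"spin":0},{"offset":[0.002,0.003,-0.13],"spin":0}]'
python3 -m crank '[{"offset":[0,0,0],"spin":0},{"offset":[0,0,0],"spin":0},{"offset":[0,0,0],"spin":0},{"offset":[0,0,0],"spin":0},{"offset":[0,0,0],"spin":0},{"offset":[0,0,0.025],"spin":0},{"offset":[0,0,0.06],"spin":0},{"offset":[0,0,0.095],"spin":0}]' 0 25
```

```text
clock: 8.47
eef_pos: [428.0, -163.9, 10.4]
eef_rot: [3.141, 0.002, 0.366]
wrist_force: [0.9, 0.2, -0.7]
finger_gap: 61.4
clock: 9.13
eef_pos: [427.3, -163.6, 106.3]
eef_rot: [-3.14, 0.003, 0.366]
wrist_force: [0.3, -0.4, 1.0]
finger_gap: 40.4
```

```bash
python3 -m crank '[{"offset":[0.022,0.028,0],"spin":0.3},{"offset":[0.045,0.057,0],"spin":0.3},{"offset":[0.067,0.086,0],"spin":0.3},{"offset":[0.09,0.115,0],"spin":0.3},{"offset":[0.11,0.14,0],"spin":0.3},{"offset":[0.12,0.154,0],"spin":0.3},{"offset":[0.1235,0.158,0],"spin":0.3},{"offset":[0.1235,0.158,0],"spin":0.3}]'
python3 -c "
from w import *
for i in range(3): show(manip.read_state())
"
```

```text
clock: 9.8
eef_pos: [550.9, -5.0, 106.0]
eef_rot: [-3.14, 0.004, 0.372]
wrist_force: [-0.1, 0.7, -0.6]
finger_gap: 40.7
tcp [550.9  -5.  106. ] yaw 21.3 gap 40.7 F [-0.1  0.7 -0.6] t 9.8
tcp [550.9  -5.  106. ] yaw 21.3 gap 40.7 F [-0.1  0.7 -0.6] t 9.8
tcp [550.9  -5.  106. ] yaw 21.3 gap 40.7 F [-0.1  0.7 -0.6] t 9.8
```

```bash
python3 -m crank '[{"offset":[0,0,-0.03],"spin":0},{"offset":[0,0,-0.058],"spin":0},{"offset":[0,0,-0.073],"spin":0},{"offset":[0,0,-0.08],"spin":0},{"offset":[0,0,-0.084],"spin":0},{"offset":[0,0,-0.086],"spin":0},{"offset":[0,0,-0.086],"spin":0},{"offset":[0,0,-0.086],"spin":0}]'
python3 -m crank '[{"offset":[0,0,0],"spin":0},{"offset":[0,0,0],"spin":0},{"offset":[0,0,0],"spin":0},{"offset":[0,0,0],"spin":0},{"offset":[0,0,0],"spin":0},{"offset":[0,0,0.02],"spin":0},{"offset":[0,0,0.05],"spin":0},{"offset":[0,0,0.09],"spin":0}]' 0.6
```

```text
clock: 10.47
eef_pos: [551.3, -5.2, 21.0]
eef_rot: [-3.141, 0.002, 0.372]
wrist_force: [0.4, -0.0, -1.5]
finger_gap: 40.5
clock: 11.13
eef_pos: [550.0, -5.1, 110.0]
eef_rot: [-3.139, 0.007, 0.372]
wrist_force: [0.8, -0.6, 0.4]
finger_gap: 56.4
```

```bash
python3 -m crank '[{"offset":[-0.03,-0.015,0.01],"spin":0},{"offset":[-0.06,-0.03,0.01],"spin":0},{"offset":[-0.09,-0.045,0.01],"spin":0},{"offset":[-0.11,-0.055,0.01],"spin":0},{"offset":[-0.12,-0.06,0.01],"spin":0},{"offset":[-0.12,-0.06,0.01],"spin":0},{"offset":[-0.12,-0.06,0.01],"spin":0},{"offset":[-0.12,-0.06,0.01],"spin":0}]' 0.65
python3 - <<'E'
from w import *
s,p,E=wrist("w3"); show(s)
print("red");blobs(p,E,59,(0,150,60),(10,255,255))
print("blue");blobs(p,E,59,(105,120,40),(130,255,255))
print("white");blobs(p,E,50,(0,0,170),(180,40,255),(300,2500))
E
```

```text
clock: 11.8
eef_pos: [431.0, -64.8, 120.1]
eef_rot: [-3.139, 0.006, 0.372]
wrist_force: [1.0, 0.2, -0.1]
finger_gap: 61.1
tcp [431.  -64.8 120.1] yaw 21.3 gap 61.1 F [ 1.   0.2 -0.1] t 11.8
red
  px [198.  27.] n 1493 wh [42 46] world [523.1  66.5]
  px [524. 161.] n 1034 wh [36 36] world [ 524.2 -201.6]
  px [222. 198.] n 993 wh [36 35] world [408.4  12.2]
blue
  px [303.  28.] n 1505 wh [42 46] world [549.4  -4.5]
white
  px [ 10. 213.] n 349 wh [23 28] world [322.3 188.3]
  px [323. 211.] n 563 wh [33 24] world [425.4 -68.7]
  px [387. 348.] n 311 wh [54 10] world [ 320.5 -176. ]
```

View pics/w3.png

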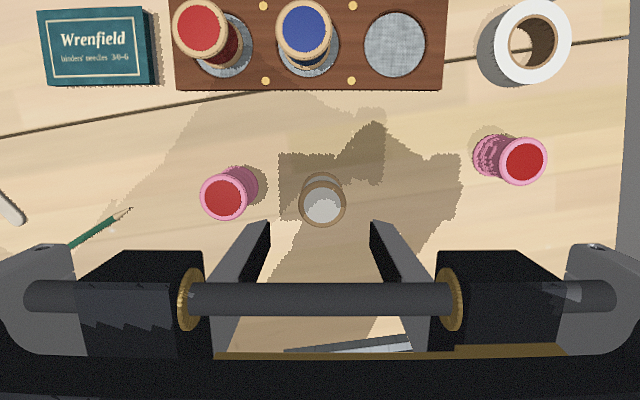

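Red at (200,27) and blue at (303,28) stand in their wells. They measure (523.1,66.5) and (549.4,-4.5), within about 2 mm of the well centres. White at (322,203) is between the fingers, so I'll pick it.

```bash
python3 -m crank '[{"offset":[-0.001,0,-0.03],"spin":0},{"offset":[-0.001,0,-0.06],"spin":0},{"offset":[-0.001,0,-0.085],"spin":0},{"offset":[-0.001,0,-0.1],"spin":0},{"offset":[-0.001,0,-0.107],"spin":0},{"offset":[-0.001,0,-0.11],"spin":0},{"offset":[-0.001,0,-0.11],"spin":0},{"offset":[-0.001,0,-0.11],"spin":0}]'
python3 -m crank '[{"offset":[0,0,0],"spin":0},{"offset":[0,0,0],"spin":0},{"offset":[0,0,0],"spin":0},{"offset":[0,0,0],"spin":0},{"offset":[0,0,0],"spin":0},{"offset":[0,0,0.025],"spin":0},{"offset":[0,0,0.06],"spin":0},{"offset":[0,0,0.095],"spin":0}]' 0 25
```

```text
clock: 12.52
eef_pos: [430.6, -64.7, 10.7]
eef_rot: [-3.139, 0.006, 0.373]
wrist_force: [-0.1, -0.1, 0.1]
finger_gap: 61.2
clock: 13.18
eef_pos: [429.9, -64.5, 106.5]
eef_rot: [-3.138, 0.007, 0.373]
wrist_force: [0.7, -0.7, 0.3]
finger_gap: 40.1
```

```bash
python3 -m crank '[{"offset":[0.03,-0.002,0],"spin":0},{"offset":[0.06,-0.004,0],"spin":0},{"offset":[0.09,-0.006,0],"spin":0},{"offset":[0.115,-0.008,0],"spin":0},{"offset":[0.135,-0.01,0],"spin":0},{"offset":[0.1475,-0.011,0],"spin":0},{"offset":[0.1475,-0.011,0],"spin":0},{"offset":[0.1475,-0.011,0],"spin":0}]'
python3 -m crank '[{"offset":[0,0,-0.03],"spin":0},{"offset":[0,0,-0.058],"spin":0},{"offset":[0,0,-0.073],"spin":0},{"offset":[0,0,-0.08],"spin":0},{"offset":[0,0,-0.084],"spin":0},{"offset":[0,0,-0.086],"spin":0},{"offset":[0,0,-0.086],"spin":0},{"offset":[0,0,-0.086],"spin":0}]'
```

```text
clock: 13.85
eef_pos: [576.9, -75.5, 106.0]
eef_rot: [-3.138, 0.008, 0.373]
wrist_force: [1.0, -0.8, -0.2]
finger_gap: 40.1
clock: 14.52
eef_pos: [577.4, -75.6, 21.0]
eef_rot: [-3.138, 0.007, 0.373]
wrist_force: [-0.7, -0.7, -0.3]
finger_gap: 39.8
```

```bash
python3 -m crank '[{"offset":[0,0,0],"spin":0},{"offset":[0,0,0],"spin":0},{"offset":[0,0,0],"spin":0},{"offset":[0,0,0],"spin":0},{"offset":[0,0,0],"spin":0},{"offset":[0,0,0.025],"spin":0},{"offset":[0,0,0.06],"spin":0},{"offset":[0,0,0.1],"spin":0}]' 0.6
python3 -m crank '[{"offset":[-0.025,0.01,0.02],"spin":0},{"offset":[-0.05,0.035,0.03],"spin":0},{"offset":[-0.07,0.065,0.03],"spin":0},{"offset":[-0.09,0.1,0.03],"spin":0},{"offset":[-0.11,0.135,0.03],"spin":0},{"offset":[-0.13,0.17,0.03],"spin":0},{"offset":[-0.145,0.205,0.03],"spin":0},{"offset":[-0.16,0.24,0.03],"spin":0}]' 0.75
python3 -m crank '[{"offset":[-0.005,0.035,0],"spin":0},{"offset":[-0.01,0.07,0],"spin":0},{"offset":[-0.015,0.105,0],"spin":0},{"offset":[-0.018,0.13,0],"spin":0},{"offset":[-0.018,0.14,0],"spin":0},{"offset":[-0.018,0.14,0],"spin":0},{"offset":[-0.018,0.14,0],"spin":0},{"offset":[-0.018,0.14,0],"spin":0}]'
cat > wx.py <<'E'
from w import *
import sys
s,p,E=wrist(sys.argv[1]); show(s)
z={"wax_center":19,"needle_tin":21}
for n in z:
    for d in manip.masks_of(p,n)[:2]:
        q=cv2.minAreaRect(cv2.findNonZero(d["mask"].astype(np.uint8))); b=[atz(p,*c,z[n],E)[:2] for c in cv2.boxPoints(q)]
        print(n,round(d["conf"],2),np.round(q[0]),"ctr",atz(p,*q[0],z[n],E)[:2].round(1),"corners",np.round(b,1).tolist())
print("amber");blobs(p,E,19,(14,150,110),(26,255,255),(400,20000))
E
python3 wx.py w4
```

```text
clock: 15.18
eef_pos: [576.3, -75.4, 120.9]
eef_rot: [-3.137, 0.01, 0.373]
wrist_force: [0.4, -0.4, -0.1]
finger_gap: 56.3
clock: 15.85
eef_pos: [415.2, 166.0, 151.2]
eef_rot: [-3.137, 0.009, 0.373]
wrist_force: [0.5, -0.2, 0.2]
finger_gap: 70.7
clock: 16.52
eef_pos: [397.5, 304.8, 151.1]
eef_rot: [-3.137, 0.009, 0.372]
wrist_force: [0.9, 0.4, -0.4]
finger_gap: 70.2
tcp [397.5 304.8 151.1] yaw 21.3 gap 70.2 F [ 0.9  0.4 -0.4] t 16.52
wax_center 0.69 [295. 150.] ctr [423.5 343.7] corners [[430.4, 374.8], [450.8, 326.5], [416.4, 311.9], [395.4, 361.5]]
needle_tin 0.93 [477. 160.] ctr [482.  168.7] corners [[434.6, 203.7], [491.7, 230.2], [528.1, 134.4], [471.9, 102.9]]
amber
```

View pics/w4.png

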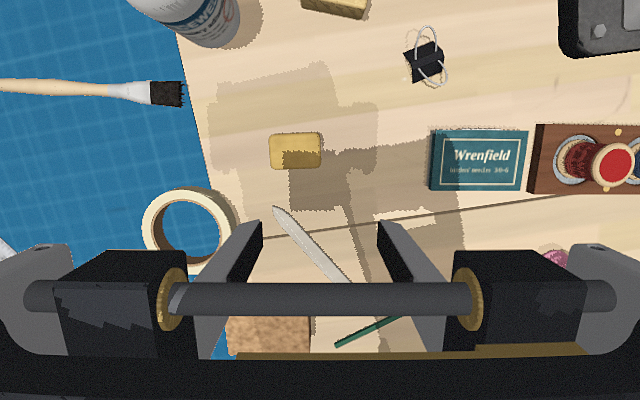

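The wax at (295,150) lies parallel to the tool, centred at about (423.5,343.5). I'll grip it across its long side.

```bash
python3 -m crank '[{"offset":[0.013,0.02,-0.02],"spin":1},{"offset":[0.026,0.0385,-0.045],"spin":1.5},{"offset":[0.026,0.0385,-0.08],"spin":1.5},{"offset":[0.026,0.0385,-0.11],"spin":1.5},{"offset":[0.026,0.0385,-0.13],"spin":1.5},{"offset":[0.026,0.0385,-0.14],"spin":1.5},{"offset":[0.026,0.0385,-0.145],"spin":1.5},{"offset":[0.026,0.0385,-0.146],"spin":1.5}]'
python3 -m crank '[{"offset":[0,0,0],"spin":0},{"offset":[0,0,0],"spin":0},{"offset":[0,0,0],"spin":0},{"offset":[0,0,0],"spin":0},{"offset":[0,0,0],"spin":0},{"offset":[0,0,0],"spin":0},{"offset":[0,0,0.02],"spin":0},{"offset":[0,0,0.05],"spin":0}]' 0 25
```

```text
clock: 17.33
eef_pos: [423.8, 343.2, 5.4]
eef_rot: [-3.137, 0.009, 0.397]
wrist_force: [-0.1, 0.6, -0.2]
finger_gap: 70.2
clock: 18.0
eef_pos: [422.6, 342.4, 54.1]
eef_rot: [-3.138, 0.013, 0.397]
wrist_force: [0.6, 0.9, 0.0]
finger_gap: 51.6
```

```bash
python3 -m crank '[{"offset":[0,0,0.02],"spin":0},{"offset":[0.01,-0.03,0.03],"spin":0},{"offset":[0.02,-0.06,0.03],"spin":-1},{"offset":[0.03,-0.09,0.03],"spin":-1.5},{"offset":[0.043,-0.125,0.03],"spin":-1.5},{"offset":[0.053,-0.155,0.03],"spin":-1.5},{"offset":[0.0595,-0.1755,0.03],"spin":-1.5},{"offset":[0.0595,-0.1755,0.03],"spin":-1.5}]'
python3 wx.py w5
```

```text
clock: 18.67
eef_pos: [483.2, 163.9, 84.6]
eef_rot: [-3.138, 0.013, 0.368]
wrist_force: [0.3, 0.2, -0.9]
finger_gap: 51.7
tcp [483.2 163.9  84.6] yaw 21.1 gap 51.7 F [ 0.3  0.2 -0.9] t 18.67
wax_center 0.65 [319. 239.] ctr [454.3 154.7] corners [[466.3, 199.7], [494.4, 130.8], [441.5, 107.0], [411.6, 180.0]]
needle_tin 0.68 [318. 192.] ctr [492.  170.2] corners [[496.1, 221.9], [529.7, 134.7], [487.7, 116.3], [452.5, 207.4]]
amber
```

View pics/w5.png

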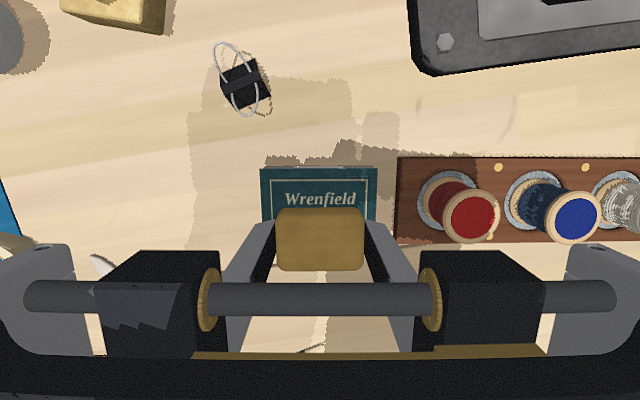

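The wax is held level over the tin, which projects to (483,167), as expected. I'll lower it and release.

```bash
python3 -m crank '[{"offset":[-0.0005,0.003,-0.02],"spin":0},{"offset":[-0.0005,0.003,-0.038],"spin":0},{"offset":[-0.0005,0.003,-0.048],"spin":0},{"offset":[-0.0005,0.003,-0.054],"spin":0},{"offset":[-0.0005,0.003,-0.057],"spin":0},{"offset":[-0.0005,0.003,-0.058],"spin":0},{"offset":[-0.0005,0.003,-0.058],"spin":0},{"offset":[-0.0005,0.003,-0.058],"spin":0}]'
python3 -m crank '[{"offset":[0,0,0],"spin":0},{"offset":[0,0,0],"spin":0},{"offset":[0,0,0],"spin":0},{"offset":[0,0,0],"spin":0},{"offset":[0,0,0],"spin":0},{"offset":[0,0,0.025],"spin":0},{"offset":[0,0,0.06],"spin":0},{"offset":[0,0,0.1],"spin":0}]' 0.7
python3 -m crank '[{"offset":[-0.03,-0.015,0.02],"spin":0},{"offset":[-0.06,-0.03,0.04],"spin":0},{"offset":[-0.09,-0.045,0.05],"spin":0},{"offset":[-0.115,-0.06,0.05],"spin":0},{"offset":[-0.115,-0.08,0.05],"spin":0},{"offset":[-0.115,-0.1,0.05],"spin":0},{"offset":[-0.115,-0.1,0.05],"spin":0},{"offset":[-0.115,-0.1,0.05],"spin":0}]'
python3 wx.py w6
python3 - <<'E'
from w import *
s,p,E=wrist(); show(s)
print("red");blobs(p,E,59,(0,150,60),(10,255,255))
print("blue");blobs(p,E,59,(105,120,40),(130,255,255))
print("white");blobs(p,E,59,(0,0,170),(180,40,255),(300,2500))
for d in manip.masks_of(p,"wax_center")[:1]:
    q=cv2.minAreaRect(cv2.findNonZero(d["mask"].astype(np.uint8))); print("wax z40",atz(p,*q[0],40,E)[:2].round(1))
p=manip.camera("top")
for n in ["glue_bottle","brass_weight","binder_clip"]: print(n,[np.round(d["location"]).tolist() for d in manip.search_frame(p,n)][:1])
E
```

```text
clock: 19.48
eef_pos: [481.9, 170.8, 27.1]
eef_rot: [-3.138, 0.012, 0.371]
wrist_force: [-1.6, 0.1, 3.3]
finger_gap: 51.8
clock: 20.15
eef_pos: [480.9, 170.5, 127.1]
eef_rot: [-3.137, 0.015, 0.371]
wrist_force: [0.1, -0.3, 0.1]
finger_gap: 66.3
clock: 20.82
eef_pos: [366.0, 70.1, 177.3]
eef_rot: [-3.137, 0.015, 0.369]
wrist_force: [0.3, 0.3, -0.8]
finger_gap: 65.5
tcp [366.   70.1 177.3] yaw 21.1 gap 65.5 F [ 0.3  0.3 -0.8] t 20.82
wax_center 0.59 [266.  40.] ctr [481.4 174.8] corners [[490.4, 207.6], [510.2, 155.2], [472.2, 141.3], [451.8, 195.0]]
needle_tin 0.68 [273.  43.] ctr [481.3 167. ] corners [[493.7, 220.7], [526.6, 133.8], [468.8, 111.4], [434.3, 201.9]]
amber
tcp [366.  71. 177.] yaw 21.3 gap 66.0 F [-0.3  0.3 -0.6] t 20.97
red
  px [391.  30.] n 996 wh [34 37] world [523.3  66.1]
  px [630. 144.] n 509 wh [21 29] world [ 521.1 -196.9]
  px [389. 172.] n 707 wh [30 30] world [406.2  16.2]
blue
  px [476.  33.] n 950 wh [33 37] world [549.5  -5. ]
  px [289. 273.] n 372 wh [27 21] world [268.8  70.1]
white
  px [623.  48.] n 948 wh [30 69] world [ 593.  -140.4]
  px [557.  36.] n 973 wh [33 37] world [576.5 -75.2]
  px [137. 152.] n 1585 wh [94 99] world [336.  252.1]
wax z40 [478.1 170. ]
glue_bottle [[504.0, 452.0, 123.0]]
brass_weight [[568.0, 353.0, 35.0]]
binder_clip [[549.0, 252.0, 10.0]]
```

View pics/w6.png

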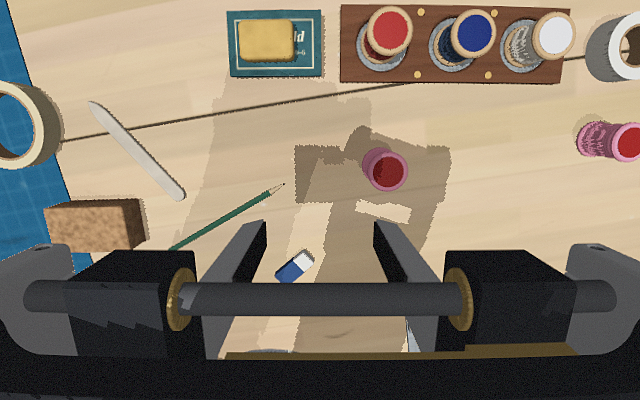

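The picture shows red (390,30), blue (474,33) and white (553,35) upright in their wells, and the wax flat on the tin at (267,40). Everything is within tolerance and the loose objects have not moved, so I'm handing the job in.

```bash
python3 -c "
from cell import manip
print(manip.sign_off())"
```

```text
the job is handed in; nothing more can be done
None
```

The sewing station is ready and the job was handed in at about 21 s on the robot's clock. The three spools stand upright in the rack: red beside the needle tin, blue in the middle and white beside the tape roll. The beeswax lies flat on the tin's lid. I left the two pink look-alike spools alone.

Last checks, from the wrist and top cameras:
- **Spools:** each label measured within about 2 mm of its well centre, against the 10 mm allowed.
- **Beeswax:** about 4–5 mm from the lid centre along the tin's long axis and about 1.5 mm across it, against the 15 mm allowed. One uncorrected network reading came out about 8 mm off. It was projected at bench height rather than at the wax's raised height.
- **Loose objects:** the glue bottle, brass weight and binder clip read within 4 mm of where they started, which is the accuracy of the detector.
- **Gripper:** it was open and clear of everything, with no unusual forces.

No check failed. The sign-off reports no verdict, so these are my own measurements.

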